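# Function-check a twist-release stop button on a half-built panel

## Task

Check the stop circuit: push the red mushroom stop button fully in so that it latches, twist it clockwise so that it pops back out, and then press the blue reset button all the way in and let it go. Use only fingertip pushes from above and from the side: do not pinch or grip the stop button or force it hard, and do not press reset while the stop is in. Leave the green button and the loose parts and tools alone.

Things in the scene. Friction and masses are not known exactly. Their poses are not given: they have to be found in the camera images.
- stop_press (a joint): how far the red stop head is pushed in, m: 0 out, 0.006 fully in. Pushing down on it takes about 5 N at first; past about 4 mm it snaps in and stays at 0.006 on a hard stop, held by about 3 N, until twisted clockwise. Over 35 N of finger force on the button, squeezing included, counts as forcing or gripping it. Readings scatter by 0.5 mm.
- stop_twist (a joint): turn of the stop head, in rad: 0 at rest, grows clockwise seen from above, end stop at 0.95. A light spring (0.01 to 0.07 N m) returns it to 0 when let go. With the head in, twisting begins to lift it at about 0.1; at 0.4 to 0.65 it pops out the full 6 mm, unless something holds it down.
- stop_bar (a point): middle of the top of the red head's grip bar, on the head's axis; it turns and sinks with the head; 97 mm above the bench when out. The head is a 60 mm disc, 12 mm thick, with white clockwise arrows; the bar stands 20 mm above the disc, 58 mm long (x axis), 10 mm wide (y). Pushing sideways near a bar end (3 to 6 N), fingertips 12 mm below its top, turns the head and leaves the disc room to rise.
- stop_box: yellow enclosure, 70 x 70 x 48 mm, fixed, that carries the red stop; origin under its centre; the stop's axis is its upright centre line
- reset (a joint): how far the blue reset button is pressed, in m: 0 out, 0.006 fully in (about 5 N); it springs back
- reset_top (a point): centre of the top of the blue reset button, 30 mm diameter, standing 6 mm out of a black ring, on a fixed grey enclosure 70 x 70 x 48 mm; about 69 mm above the bench; pressed straight down
- start (a joint): how far the green start button is pressed, in m: 0 out, 0.006 in. Not to be pressed.
- start_top (a point): centre of the top of the green start button, same size and kind of enclosure as the blue one. The three enclosures stand in a row across the bench, in any order, about 240 mm apart.
- screwdriver: loose screwdriver, orange handle, 190 mm, lying across in front of the stations; origin under its middle. On the 3 mm white plate that covers the bench here; not to be moved.
- relay: loose orange and black plug-in relay, 28 x 28 x 44 mm, standing between two stations; origin under its centre. On the 3 mm white plate that covers the bench here; not to be moved.
- terminal: loose grey terminal block, 44 x 30 x 34 mm, standing between two stations; origin under its centre. On the 3 mm white plate that covers the bench here; not to be moved.
- contactor: loose black and grey contactor, 64 x 45 x 68 mm, standing beyond the stations; origin under its centre. On the 3 mm white plate that covers the bench here; not to be moved.
- tin: loose round tin of ferrules, 52 mm diameter, 50 mm tall, beyond the stations; origin under its centre. On the 3 mm white plate that covers the bench here; not to be moved.
- cutters: loose red-handled cutters, 135 x 66 x 14 mm, lying in front of the stations; origin near the pivot, on the underside. On the 3 mm white plate that covers the bench here; not to be moved.
Things that resemble listed ones, but are neither listed nor needed, are in the scene too. Leave any pink look-alike of the part that bears start alone.

How it is judged:
On the way, in this order (a step that is already met when the one before it is completed fails the run):
1. the red stop is pressed fully in (value of joint stop_press above 0.005 m), for 0.2 s.
2. the red stop, twisted clockwise, has popped back out (value of joint stop_press below 0.0012 m and value of joint stop_twist above 0.2 rad), for 0.02 s.
3. the blue reset is pressed in with the stop out (value of joint reset above 0.0042 m and value of joint stop_press below 0.0012 m), for 0.05 s.
At the end, for the whole second after the job is handed in: The red stop stands out again (within 1 mm) and untwisted (within 0.1 rad), after having been pressed in, twisted out and followed by a full press of the blue reset; the blue and green buttons are out (within 1 mm) (value of joint each of stop_press, reset, start below 0.001 m and value of joint stop_twist below 0.1 rad); the robot touches nothing.
It fails at once if the stop button is pinched, gripped or forced (more than 35 N on it) (contact force between the fingers and stop_box above 35 N).
It fails at once if the blue reset is pressed while the stop is in (value of joint each of reset, stop_press above 0.002 m).
It fails at once if the green start button is pressed (value of joint start above 0.002 m).
It fails at once if a loose part or tool is lifted, carried or pushed more than 20 mm (distance of any of screwdriver, relay, terminal, contactor, tin, cutters from where it was at the start of the episode above 0.02 m).
It also fails if it takes over 54 s, if anything falls off the work surface, if the arm or the gripper's body presses on something with over 40 N, if the wrist force passes 120 N, or if a joint passes its speed limit or range.

## Robot

A 7-joint arm with a two-finger parallel gripper is mounted at the origin on the work surface. World frame = base frame: x ahead of the robot, y to its left, z up, the work surface at z = 0. Lengths are in m, angles in rad, forces in N, time in s.
With the tool pointing down it reaches from about 0.425 to 0.925 m from the base axis. Payload 6.8 kg.
Tool frame: the origin (TCP) lies midway between the tips of the shut fingers; the grasp point (between the pads) lies 19 mm behind it; x points along the fingers, y is the direction in which the jaws open and shut, and the axes are right-handed (so a half turn about x gives the same grasp; the last joint's range is limited). The gripper opens to 85 mm and grips with 20 to 120 N. Pads are 22 mm wide; open, the fingers measure 114 mm over their backs; the gripper's body (76 mm by 85 mm) begins 54 mm behind the grasp point. The pads swing forward as they close: fully open they stand 13 mm farther back than shut.
Start: joints at [-0.108, 0.477, 0.022, 1.555, -0.011, 1.109, -0.083], TCP at [0.675, 0, 0.231] pointing down, gripper open.
Joint ranges: [-2.96, 2.96], [-0.34, 2.1], [-1.41, 1.46], [0.24, 2.44], [-1.37, 4.51], [0.17, 1.92], [-2.96, 2.96]. Speed limits (rad/s): [2.39, 2.39, 3.14, 3.14, 3.14, 3.14, 3.14].

## Interface

Orientations are given as a rotation vector (axis times angle).
In Python, from bench import r, viewer, nets gives the robot as it stands.
- The arm moves only by the shell command python3 -m pendant 'ROWS' [FORCE]. ROWS is JSON, one flat list of numbers, 5 for each row, row after row: the finger opening in mm, from 0 to 85.4, then the shift along the tool's x, y, z in mm, then the turn about the tool's x in rad. A call has 1 to 20 rows; each row shifts and turns the commanded pose from where the row before left it, along the tool's axes as they then stand; what a row does not reach is not made up. A row lasts 1/8 s, in which the tool goes at most 62.5 mm and 10.7 degrees, less where a joint would pass 70% of its speed; a pose out of reach is approached as far as the arm can. A call with a gripper value outside its range is refused whole. The fingers move at their own pace and stop on an object; FORCE is the grip in N (left out, the last holds). Time passes only in rows, so rows that do not move let the fingers close. It gives the time, the measured TCP pose, the force and the opening at its end, in the units of the state.
- r.get_obs(): the state, without advancing time (a new reading comes with each control period).
- viewer.grab_frame(name): name is "scene" or "side" or "wrist"; returns (picture, depth): 400x640x3 uint8, red, green, blue; 400x640 float32, m along the optical axis (not along the pixel's ray), 0 where there is no reading.
- viewer.calibration(name): a dict with "mtx" (3x3 intrinsics, pixels), "world_to_cam" (4x4, takes a point from world to camera coordinates). Camera axes: x right, y up, looking along -z (the intrinsics and any distortion apply to the point x, -y, -z); pixel columns grow to the right and rows downward; lengths in m; the calibration is good to about 2 mm. A picture is of the moment at which its call begins: read the wrist's pose just before it. calibration takes no time and is no camera call; for the wrist camera it gives the pose at the moment of the call.
- r.hand_in(): hands the job in, once; it reports no verdict.
Trained networks look in the newest picture that a camera, given by its name, has taken for a name from the list of things; names that differ only in an ending like _2 or _b are one class to them, and where a whole thing is asked for, a point or a joint stands for the part that bears it (a point fixed in the world has none). Each returns a list of dicts, best first, with "score" (0 to 1); they miss things now and then, are a little off and sometimes report something else, mostly with a low value. They report only what shows in the picture. A call takes as long as a camera call. They do not tell look-alikes from the thing itself.
- nets.look_for(name, camera): "location" ([x, y, z] in m, in world coordinates, good to about 4 mm: the middle of the surface that is visible of it).
- nets.silhouettes(name, camera): "mask" (400x640 bool, what is visible of it).
The state is a dict: "clock": time; "joints": joint angles; "qvel": joint speeds; "tau": joint torques, N m; "tcp_pos": TCP position; "orientation": TCP orientation; "contact_force": force on the tool from outside, world axes, zero at the start; "moment": the same for the moment, N m; "grip_width": finger opening in m.
Only numpy, scipy, OpenCV 4.12 (cv2) and the standard library are available. Lean on these libraries where they do the work, as an engineer would, in place of code of your own. Each camera call takes 0.05 s, during which the arm holds its last target. There are 200 camera calls.

## Working session

There is one attempt and no reset: what is moved stays moved. The work goes in short steps, Python scripts to look and compute and a shell command to move; the robot and the scene stay as the last step left them, time stands still between calls to the robot, and variables do not carry over. Pictures are saved under pics/ and viewed, about 8 in all and at most 12, crops included, and the job is handed in when it is done.

```bash
mkdir -p pics; ls; python3 - <<'E'
from bench import r, viewer, nets
import cv2, numpy as np
o=r.get_obs()
for k,v in o.items(): print(k,np.round(v,4))
p,d=viewer.grab_frame("scene")
cv2.imwrite("pics/s1.png",p[:,:,::-1])
for n in ["stop_bar","stop_box","reset_top","start_top","relay","terminal","contactor","tin","screwdriver","cutters"]:
    for x in nets.look_for(n,"scene")[:3]: print(n,round(x["score"],2),np.round(x["location"],4))
E
```

```text
pics
clock 0.0
joints [-0.1081  0.4778  0.0223  1.5565 -0.0115  1.1093 -0.0831]
qvel [0.0004 0.0004 0.0007 0.0011 0.0012 0.0003 0.0019]
tau [-5.00000e-04 -5.96444e+01  1.60770e+00 -2.81195e+01  1.24000e-02
  9.40000e-03  0.00000e+00]
tcp_pos [ 0.6744 -0.      0.2303]
orientation [ 1.2082  1.2105 -1.2106]
contact_force [-1.1039  0.0106 -0.3226]
moment [-0.0345  0.0426 -0.0215]
grip_width 0.0855
stop_bar 0.94 [ 0.5943 -0.2278  0.0761]
stop_bar 0.36 [0.5937 0.0177 0.0739]
stop_box 0.97 [ 0.6029 -0.2298  0.0492]
stop_box 0.22 [0.581  0.253  0.0733]
relay 0.45 [0.4314 0.1148 0.0213]
terminal 0.91 [ 0.5906 -0.1213  0.037 ]
contactor 0.77 [0.7501 0.1535 0.0519]
contactor 0.74 [ 0.5865 -0.2197  0.0744]
tin 0.58 [ 0.7425 -0.0712  0.0502]
cutters 0.92 [ 0.4116 -0.1651  0.0124]
```

View pics/s1.png

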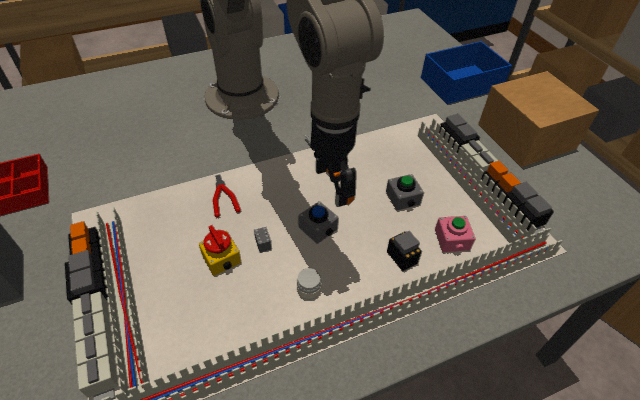

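```bash
python3 - <<'E'
from bench import r, viewer, nets
import cv2, numpy as np
from scipy.spatial.transform import Rotation as R
print(np.round(R.from_rotvec(r.get_obs()["orientation"]).as_matrix(),3))
p,d=viewer.grab_frame("side")
cv2.imwrite("pics/side1.png",p[:,:,::-1])
for n in ["stop_bar","reset_top","start_top","relay"]:
    for x in nets.look_for(n,"side")[:3]: print(n,round(x["score"],2),np.round(x["location"],4))
E
```

```text
[[-0.  1. -0.]
 [ 0. -0. -1.]
 [-1. -0. -0.]]
stop_bar 0.79 [ 0.5792 -0.2189  0.081 ]
stop_bar 0.65 [ 0.5742 -0.1133  0.03  ]
reset_top 0.65 [0.5754 0.2623 0.0756]
reset_top 0.65 [0.5219 0.1299 0.0419]
reset_top 0.55 [0.5843 0.0172 0.0732]
start_top 0.71 [0.7327 0.2986 0.0737]
start_top 0.54 [ 0.5727 -0.1145  0.0277]
start_top 0.51 [0.5742 0.2579 0.0738]
relay 0.49 [0.5237 0.1316 0.0409]
```

```bash
python3 -m pendant '[0,0,-17,44,0, 0,0,-17,44,0, 0,0,-17,44,0, 0,0,-17,44,0, 0,0,-17,44,0, 0,0,0,0,0, 0,0,0,0,0]'
python3 - <<'E'
from bench import r, viewer, nets
import cv2, numpy as np
print(np.round(r.get_obs()["tcp_pos"],4),r.get_obs()["clock"])
c=viewer.calibration("wrist");print(np.round(np.linalg.inv(c["world_to_cam"]),3))
p,d=viewer.grab_frame("wrist")
np.savez("w1.npz",p=p,d=d,K=c["mtx"],W=c["world_to_cam"])
cv2.imwrite("pics/w1.png",p[:,:,::-1])
for n in ["stop_bar","reset_top"]:
    for x in nets.look_for(n,"wrist")[:3]: print(n,round(x["score"],2),np.round(x["location"],4))
E
```

```text
clock: 1.68
tcp_pos: [0.5902, -0.2195, 0.2314]
orientation: [1.21, 1.209, -1.209]
contact_force: [0.5, 0.8, -0.3]
grip_width: 0.0003
[ 0.5902 -0.2195  0.2314] 1.675
[[ 1.    -0.    -0.001  0.591]
 [ 0.001  0.958  0.286 -0.147]
 [ 0.001 -0.286  0.958  0.375]
 [ 0.     0.     0.     1.   ]]
```

View pics/w1.png

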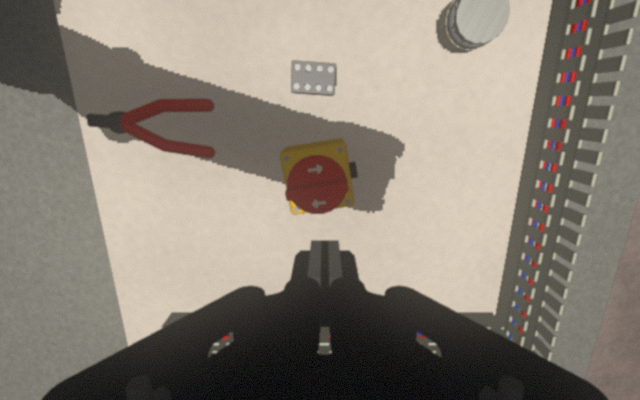

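The wrist view shows the stop (yellow box about (318,178), red head about (317,184)), with its bar nearly along world x. The white arrows run clockwise. The terminal is at (313,78), the tin at (475,25) and the cutters at (150,128).

```bash
cat > h.py <<'E'
import numpy as np
def cloud(p,d,K,W):
    v,u=np.mgrid[:400,:640]; X=np.stack([(u-K[0,2])/K[0,0]*d,-(v-K[1,2])/K[1,1]*d,-d,np.ones_like(d)],-1)
    return (X@np.linalg.inv(W).T)[...,:3]
E
python3 - <<'E'
import numpy as np,cv2
from h import *
f=np.load("w1.npz");p=f["p"];d=f["d"];P=cloud(p,d,f["K"],f["W"])
hsv=cv2.cvtColor(p,cv2.COLOR_RGB2HSV);red=((hsv[...,0]<8)|(hsv[...,0]>172))&(hsv[...,1]>120)&(d>0)
red&=(np.hypot(P[...,0]-.59,P[...,1]+.22)<.06)
z=P[red];print(len(z),np.percentile(z[:,2],[1,10,50,90,99]).round(4))
print("head mid",(z[:,:2].max(0)/2+z[:,:2].min(0)/2).round(4),np.ptp(z,axis=0))
b=z[z[:,2]>np.percentile(z[:,2],99)-.008]
(c,s,a)=cv2.minAreaRect((b[:,:2]*1000).astype(np.float32));print("bar",len(b),c,s,a,b.mean(0))
q=b[:,:2]-b[:,:2].mean(0);w,V=np.linalg.eigh(q.T@q);print(V[:,1])
y=(hsv[...,0]>18)&(hsv[...,0]<32)&(hsv[...,1]>150)&(P[...,2]>.043)&(P[...,2]<.055)&(np.hypot(P[...,0]-.59,P[...,1]+.22)<.07)
print(cv2.minAreaRect((P[y][:,:2]*1000).astype(np.float32)))
i=p[110:240,250:390,::-1];cv2.imwrite("pics/w1c.png",cv2.resize(i,None,fx=5,fy=4.5,interpolation=2))
E
```

```text
2518 [0.0751 0.0765 0.078  0.0979 0.3239]
head mid [ 0.5978 -0.2223] [0.08870946 0.05588419 0.25355965]
bar 54 (586.4100952148438, -205.00437927246094) (45.64212417602539, 10.360595703125) 1.8784064054489136 [ 0.58940091 -0.20374757  0.32291663]
[-0.99749139 -0.07078795]
((583.7935180664062, -222.1973419189453), (67.14690399169922, 68.26546478271484), 9.073431015014648)
```

View pics/w1c.png

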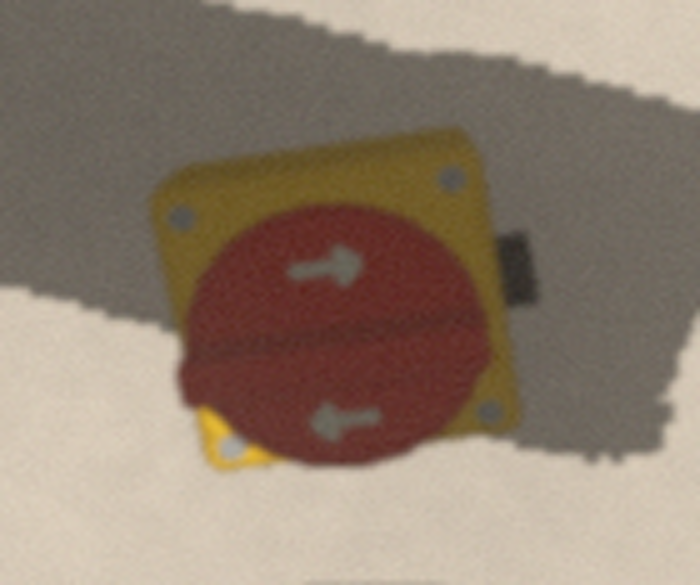

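The crop confirms the stop: a yellow box yawed about 9° with a red head, and the bar runs from (185,380) to (490,345). I'll refit the bar without the depth outliers.

```bash
python3 - <<'E'
import numpy as np,cv2
from h import *
f=np.load("w1.npz");p=f["p"];d=f["d"];P=cloud(p,d,f["K"],f["W"])
hsv=cv2.cvtColor(p,cv2.COLOR_RGB2HSV);red=((hsv[...,0]<8)|(hsv[...,0]>172))&(hsv[...,1]>100)&(d>0)&(np.hypot(P[...,0]-.59,P[...,1]+.22)<.05)
z=P[red]
for lo,hi in((.072,.082),(.092,.104)):
    b=z[(z[:,2]>lo)&(z[:,2]<hi)]
    print(len(b),np.median(b[:,2]),cv2.minAreaRect((b[:,:2]*1000).astype(np.float32)),b[:,:2].min(0),b[:,:2].max(0))
E
```

```text
1659 0.0774269791521307 ((583.5521850585938, -222.4685516357422), (56.172725677490234, 55.684181213378906), 89.57052612304688) [ 0.55570703 -0.25059469] [ 0.61133945 -0.19434313]
685 0.09724275488017309 ((583.84033203125, -223.2147216796875), (56.02572250366211, 10.444985389709473), 9.423359870910645) [ 0.5560484  -0.23096072] [ 0.6115714  -0.21400976]
```

```bash
python3 -m pendant '[0,0,0,0,-0.08, 0,0,0,0,-0.08, 0,30,-7,2,0, 0,40,0,0,0, 0,40,0,0,0, 0,17,0,0,0, 0,0,0,0,0, 0,0,0,0,0]'
```

```text
clock: 2.82
tcp_pos: [0.5847, -0.2232, 0.1059]
orientation: [1.091, 1.278, -1.089]
contact_force: [0.4, 0.1, 0.7]
grip_width: -0.0002
```

```bash
python3 -m pendant '[0,3,0,0,0, 0,2,0,0,0, 0,2,0,0,0, 0,1,0,0,0, 0,0,0,0,0]'
```

```text
clock: 3.45
tcp_pos: [0.5836, -0.2232, 0.097]
orientation: [1.091, 1.28, -1.09]
contact_force: [-2.6, 0.6, 5.4]
grip_width: -0.0001
```

```bash
python3 -m pendant '[0,2,0,0,0, 0,1,0,0,0, 0,1,0,0,0, 0,1,0,0,0, 0,0,0,0,0]'
```

```text
clock: 4.08
tcp_pos: [0.5834, -0.2231, 0.0912]
orientation: [1.091, 1.281, -1.091]
contact_force: [0.2, 0.8, 0.6]
grip_width: -0.0001
```

```bash
python3 -m pendant '[0,1,0,0,0, 0,0,0,0,0, 0,0,0,0,0]'
```

```text
clock: 4.45
tcp_pos: [0.5835, -0.2231, 0.091]
orientation: [1.091, 1.28, -1.09]
contact_force: [-2.4, 0.6, 7.3]
grip_width: -0.0002
```

```bash
python3 -m pendant '[0,-20,0,0,0, 0,0,26,-24,0, 0,0,0,0,0, 0,14,0,0,0, 0,14,0,0,0, 0,0,0,0,0, 0,0,0,0,0]'
python3 - <<'E'
from bench import r, viewer
import cv2,numpy as np
c=viewer.calibration("wrist");p,d=viewer.grab_frame("wrist");np.savez("w2.npz",p=p,d=d,K=c["mtx"],W=c["world_to_cam"])
a=p[150:350,220:420];s,_=viewer.grab_frame("scene");b=s[210:290,180:280]
cv2.imwrite("pics/w2.png",np.hstack([cv2.resize(a,(400,400)),cv2.resize(b,(400,400))])[:,:,::-1])
E
```

```text
clock: 5.32
tcp_pos: [0.605, -0.1957, 0.082]
orientation: [1.091, 1.281, -1.091]
contact_force: [0.7, 0.0, -0.8]
grip_width: 0.0002
```

View pics/w2.png

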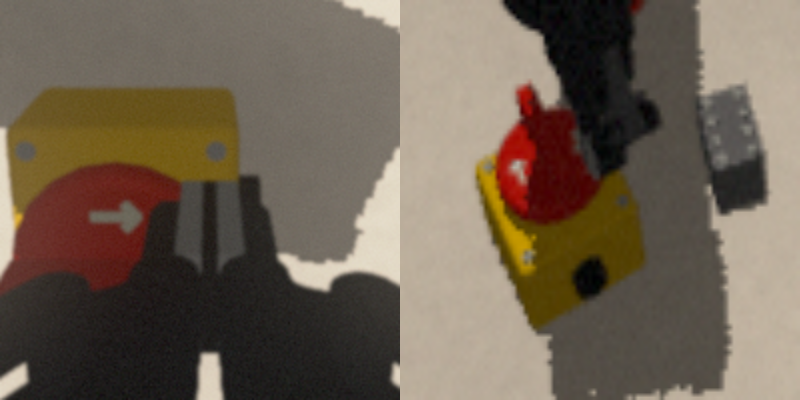

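The fingertip stands on the +y side of the bar near its +x end, in the right place to push clockwise. The crop shows it at about (210,220) on the left and (600,150) on the right.

```bash
python3 -m pendant '[0,0,0,4,0, 0,0,0,3,0, 0,0,0,2,0, 0,0,0,2,0, 0,0,0,2,0, 0,0,0,0,0]'
```

```text
clock: 6.18
tcp_pos: [0.6078, -0.207, 0.0826]
orientation: [1.091, 1.281, -1.089]
contact_force: [-0.6, 5.2, 2.8]
grip_width: 0.0001
```

```bash
python3 -m pendant '[0,0,0,2,0, 0,0,0,2,0, 0,0,0,2,0, 0,0,0,0,0]'
```

```text
clock: 6.68
tcp_pos: [0.6084, -0.2146, 0.0824]
orientation: [1.091, 1.28, -1.091]
contact_force: [0.7, 2.9, 2.3]
grip_width: -0.0004
```

```bash
python3 -m pendant '[0,0,0,2,0, 0,0,0,0,0, 0,0,0,0,0]'
cat > chk.py <<'E'
from bench import r, viewer
from h import *
import cv2,sys
for n in ("scene","side","wrist"):
    c=viewer.calibration(n);p,d=viewer.grab_frame(n);P=cloud(p,d,c["mtx"],c["world_to_cam"])
    h=cv2.cvtColor(p,cv2.COLOR_RGB2HSV);m=((h[...,0]<8)|(h[...,0]>172))&(h[...,1]>110)&(d>0)&(np.hypot(P[...,0]-.584,P[...,1]+.223)<.036)&(P[...,2]>.06)&(P[...,2]<.11)
    q=P[m]
    if len(q)<30: print(n,len(q));continue
    b=q[q[:,2]>.086]; D=q[(q[:,2]<.083)]
    print(n,"disc z",np.median(D[:,2]).round(4),"bar",len(b),np.percentile(b[:,2],[50,90,97]).round(4) if len(b) else "",[np.round(x,1) for x in cv2.minAreaRect((b[:,:2]*1000).astype(np.float32))] if len(b)>3 else "")
    cv2.imwrite(f"pics/{sys.argv[1]}_{n}.png",p[:,:,::-1])
E
python3 chk.py c1
```

```text
clock: 7.05
tcp_pos: [0.6087, -0.216, 0.0821]
orientation: [1.091, 1.28, -1.09]
contact_force: [2.0, 2.5, 0.9]
grip_width: -0.0001
scene disc z 0.0759 bar 47 [0.0962 0.0988 0.1001] [array([ 600. , -230.2]), array([10.4, 24.1]), np.float64(65.1)]
side disc z 0.0774 bar 72 [0.0944 0.0993 0.1005] [array([ 577., -214.]), array([14.6, 44.2]), np.float64(69.2)]
wrist disc z 0.0774 bar 2499 [0.0969 0.098  0.0984] [array([ 583.2, -218.4]), array([51.2, 25. ]), np.float64(0.4)]
```

The disc is back at z = 77.4 mm, its starting height, so the stop has popped out with the head still twisted. Now I'll back off and move to the blue button.

```bash
python3 -m pendant '[0,0,0,-6,0, 0,0,0,-8,0, 0,40,0,0,0]' >/dev/null 2>&1 & sleep 0; kill %1 2>/dev/null; echo skip
```

```text
skip
```

That last call was a mistake. I typed +40, which is down, instead of up, and tried to kill it. I'll check whether anything moved before going on.

```bash
sleep 2; ps aux | grep pendant | grep -v grep; python3 -c "
from bench import r
o=r.get_obs();print(o['clock'],o['tcp_pos'],o['contact_force'])"
```

```text
7.2 [ 0.60865761 -0.21598993  0.08215351] [ 2.24973442  1.9776781  -0.29717071]
```

Nothing moved: the clock only advanced by the three camera calls. I'll retreat properly, with negative x for up.

```bash
python3 -m pendant '[0,0,0,-5,0, 0,0,0,-6,0, 0,0,0,-6,0, 0,-40,0,0,0, 0,-40,0,0,0, 0,-40,0,0,0.08, 0,0,0,0,0.08, 0,0,-7,-50,0, 0,0,-7,-50,0, 0,0,-7,-50,0, 0,0,0,-45,0, 0,0,0,0,0, 0,0,0,0,0]'
python3 - <<'E'
from bench import r, viewer, nets
from h import *
import cv2
t=r.get_obs()["tcp_pos"];c=viewer.calibration("wrist");p,d=viewer.grab_frame("wrist");P=cloud(p,d,c["mtx"],c["world_to_cam"])
h=cv2.cvtColor(p,cv2.COLOR_RGB2HSV)
m=(h[...,0]>100)&(h[...,0]<130)&(h[...,1]>90)&(abs(P[...,2]-.069)<.008)&(np.hypot(P[...,0]-.585,P[...,1]-.017)<.05)
q=P[m];print(len(q),np.median(q,0).round(4));(x,y),R=cv2.minEnclosingCircle((q[:,:2]*1000).astype(np.float32));print(x,y,R,"tcp",t.round(4))
cv2.imwrite("pics/w3.png",p[:,:,::-1])
E
python3 chk.py c2
```

```text
clock: 8.82
tcp_pos: [0.5846, -0.0051, 0.2022]
orientation: [1.209, 1.209, -1.21]
contact_force: [0.2, 0.2, -1.0]
grip_width: -0.0002
789 [0.5859 0.016  0.0734]
585.8840942382812 15.362616539001465 14.330514907836914 tcp [ 0.5846 -0.0051  0.2022]
scene disc z 0.0765 bar 127 [0.0961 0.0986 0.0993] [array([ 584.6, -222.5]), array([58.4, 10.4]), np.float64(9.0)]
side disc z 0.0778 bar 105 [0.0948 0.099  0.0996] [array([ 582.9, -219.3]), array([55.1, 10. ]), np.float64(9.5)]
wrist 0
```

View pics/w3.png

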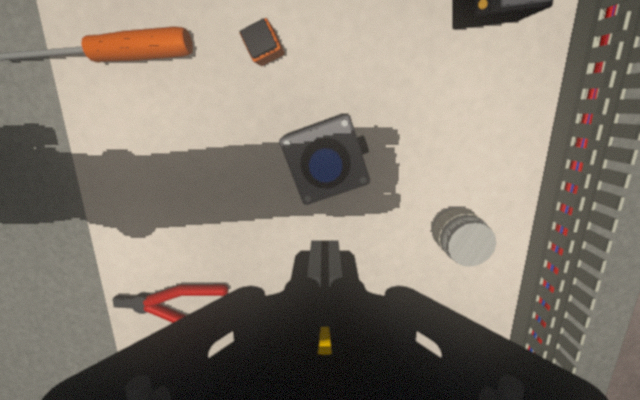

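The stop stands out again at 97 mm with the bar back at 9°. The blue button is at (325,165) in its black ring on a grey box, at about (0.586, 0.0155).

```bash
python3 -m pendant '[0,0,1,-20.5,0, 0,40,0,0,0, 0,40,0,0,0, 0,40,0,0,0, 0,0,0,0,0, 0,3,0,0,0, 0,2,0,0,0, 0,2,0,0,0, 0,2,0,0,0, 0,0,0,0,0]'
```

```text
clock: 10.28
tcp_pos: [0.5859, 0.0163, 0.0734]
orientation: [1.209, 1.209, -1.209]
contact_force: [-0.8, -0.2, 0.1]
grip_width: 0.0001
```

```bash
python3 -m pendant '[0,2,0,0,0, 0,2,0,0,0, 0,2,0,0,0, 0,2,0,0,0, 0,0,0,0,0]'
```

```text
clock: 10.9
tcp_pos: [0.5861, 0.0163, 0.0669]
orientation: [1.21, 1.209, -1.209]
contact_force: [-6.5, -0.7, 17.8]
grip_width: 0.0
```

```bash
python3 -m pendant '[0,0,0,0,0, 0,-5,0,0,0, 0,-10,0,0,0, 0,-40,0,0,0, 0,-40,0,0,0, 0,-37,0,20,0, 0,0,0,0,0, 0,0,0,0,0]'
python3 - <<'E'
from bench import r, viewer, nets
from h import *
import cv2
c=viewer.calibration("wrist");p,d=viewer.grab_frame("wrist");P=cloud(p,d,c["mtx"],c["world_to_cam"])
h=cv2.cvtColor(p,cv2.COLOR_RGB2HSV)
m=(h[...,0]>100)&(h[...,0]<130)&(h[...,1]>90)&(abs(P[...,2]-.069)<.008)&(np.hypot(P[...,0]-.585,P[...,1]-.017)<.05)
print(m.sum(),np.median(P[m],0).round(4))
E
python3 chk.py c3
```

```text
clock: 11.9
tcp_pos: [0.5854, -0.0035, 0.1968]
orientation: [1.209, 1.21, -1.21]
contact_force: [0.1, 0.1, -0.5]
grip_width: -0.0001
840 [0.5858 0.016  0.0734]
scene disc z 0.0766 bar 127 [0.096  0.0981 0.0996] [array([ 585. , -222.4]), array([58.7, 10.3]), np.float64(9.7)]
side disc z 0.0777 bar 105 [0.0939 0.0987 0.0996] [array([ 582.7, -219.3]), array([55.3, 11.3]), np.float64(12.2)]
wrist 0
```

```bash
python3 -c "
from bench import r
print(r.hand_in())"
```

```text
the job is handed in; nothing more can be done
None
```

I pressed the red stop in until it latched, twisted it out clockwise with a side push near the bar end, then pressed the blue reset and let it go. The job was handed in at about 12 s, and no verdict was reported.

**Stop press:** The fingertip followed the head down to 91 mm, 6 mm below its starting height, and met the hard stop there. The highest force I read was 7 N.

**Twist and pop-out:** With the finger still on the bar, the disc was back at its starting height of 77.4 mm. I did not measure the twist angle directly; from the finger position it was roughly 0.7 rad. After release, the bar was back at its starting height and angle.

**Blue reset:** It was pushed about 6 mm to its stop, reading 18 N. Its top measured 73.4 mm before and after, so it sprang back. That is about 4 mm above the 69 mm in the task description.

**Last check:** The stop was out and the arm was clear, with no contact force. One disagreement: the side camera put the bar angle at 12.2°, against 9.7° from the scene camera and 9.4° at the start. That is within the 0.1 rad limit and probably noise from a small number of points.

**Green button and loose parts:** I never moved the fingertips down near them, but I did not re-measure their positions at the end.

**Command error:** I once typed a move with the wrong sign and killed it. The state readout showed the arm had not moved.

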